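# Turn the ink carousel to the crimson tin

## Task

Turn the ink carousel, by pushing a black peg on its rim round with the fingertips, until the tin with the crimson-red band and lid sticker stands squarely at the fixed red arrow, and leave the carousel standing still there. Do not touch the tins themselves: all three must stay seated in their wells, and the loose things on the table must stay where they are.

Things in the scene. Friction and masses are not known exactly. Their poses are not given: they have to be found in the camera images.
- carousel_base: Fixed grey round stand of the ink carousel. Origin: on the vertical turning axis, at table height. Its -x axis points to the carousel's front, where a low red arrow head is fixed (top 32 mm above the table, reaching from 130 to 160 mm from the axis, beyond the disc's edge, tip towards the axis). It does not move.
- pointer_tip (a point): Tip of the red arrow head on the stand: 130 mm from the axis, 32 mm above the table; does not turn with the disc.
- front_spot (a point): Point fixed to the stand, 50 mm from the axis towards the red arrow, at the height of the disc's top (40 mm above the table): where the underside centre of the front tin belongs.
- turntable: Light wooden disc, 250 mm across, 16 mm thick, top 40 mm above the table. Origin: on the turning axis at the disc's underside, 24 mm above the table; z up, x and y turn with the disc. Turns either way without stops or detents (at least 1.5 turns each way), light damped bearing (2 to 4 N at a peg at 50 to 100 mm/s), and stays where it is left.
- push_peg (a point): Top centre of one of six black upright push pegs on the disc's rim, 113 mm from the axis. Pegs are 11 mm thick and reach from the disc's top (40 mm above the table) to 80 mm above the table. Seen from above, they stand at 30, 90, 150, 210, 270 and 330 degrees counter-clockwise from the disc's x axis (this one at 30).
- well (a point): Floor centre, on the disc's top, of one of the three shallow round wells that hold the tins (black rims 7 mm high, 81 mm across). They are centred 50 mm from the axis at 60, 180 (this one) and 300 degrees from the disc's x axis; each tin stands midway in angle between two pegs. A tin has 3 to 7 mm of play in its well.
- tin_red: Ink tin with the crimson-red band and red drips and a round crimson sticker on its lid, 68 mm across, 72 mm tall, 0.2 to 0.4 kg; stands loose in one of the wells. Origin: centre of its underside.
- tin_blue: Ink tin with the blue band and a round blue sticker on its lid, 66 mm across, 72 mm tall, loose in another well. Origin: centre of its underside.
- tin_black: Ink tin with the black band and a round black sticker on its lid, 61 mm across, 55 mm tall, loose in another well. Origin: centre of its underside.
- loupe: Black folding loupe, 40x40x42 mm, a bystander on the table. Origin: centre of its underside.
- screwdriver: Green-handled screwdriver, 188 mm long, lying on the table, a bystander. Origin: middle of its underside.
- masking_roll: Roll of masking tape, 104 mm across, 25 mm high, lying flat, a bystander. Origin: centre of its underside.
There are look-alikes about, which are no part of the job. Leave any orange look-alike of the tin_red alone.

How it is judged (in metres and radians):
On the way:
1. the fingers push the turntable (contact force between the fingers and turntable above 0.5 N), for 0.02 s.
At the end, for the whole second after the job is handed in: The crimson tin's centre is within 13 mm of the front spot at the red arrow (about 12 degrees of turn), the turntable is still (under 0.05 rad/s), and all three tins stand upright (within 0.1 rad) and seated in their wells (horizontal distance between tin_red and front_spot below 0.013 m and angular speed of turntable below 0.05 rad/s and z of tin_red in the frame of turntable between 0.01 and 0.022 m and angle between each of tin_red, tin_blue, tin_black's own z axis and vertical below 0.1 rad and horizontal distance between tin_red and turntable between 0.036 and 0.064 m and z of tin_blue in the frame of turntable between 0.01 and 0.022 m and horizontal distance between tin_blue and turntable between 0.036 and 0.064 m and z of tin_black in the frame of turntable between 0.01 and 0.022 m and horizontal distance between tin_black and turntable between 0.036 and 0.064 m); the robot touches nothing.
It fails at once if the robot touches a tin (contact force between any of the fingers, the arm and tin_red above 1 N or contact force between any of the fingers, the arm and tin_blue above 1 N or contact force between any of the fingers, the arm and tin_black above 1 N).
It fails at once if a tin is lifted or knocked out of its well (z of any of tin_red, tin_blue, tin_black in the frame of turntable above 0.024 m or angle between any of tin_red, tin_blue, tin_black's own z axis and vertical above 0.25 rad).
It fails at once if the loupe, the screwdriver or the roll of tape is moved by more than 20 mm (distance of any of loupe, screwdriver, masking_roll from where it was at the start of the episode above 0.02 m).
It also fails if it takes over 58 s, if anything falls off the work surface, if the arm or the gripper's body presses on something with over 40 N, if the wrist force passes 120 N, or if a joint passes its speed limit or range.

## Robot

A 6-joint arm with a two-finger parallel gripper is mounted at the origin on a cart in front of the work surface, level with it; the furniture and walls round the work are solid. World frame = base frame: x ahead of the robot, y to its left, z up, the work surface at z = 0. Lengths are in m, angles in degrees, forces in N, time in s.
With the tool pointing down it reaches from about 0.25 to 0.725 m from the base axis. Payload 9.7 kg.
Tool frame: the origin (TCP) lies at the very end of the fingers, on their centre line; the grasp point (between the pads) lies 19 mm behind it; x points along the fingers, y is the direction in which the jaws open and shut, and the axes are right-handed (so a half turn about x gives the same grasp; the last joint's range is limited). The gripper opens to 85 mm and grips with 20 to 120 N. Pads are 22 mm wide; open, the fingers measure 114 mm over their backs; the gripper's body (76 mm by 85 mm) begins 54 mm behind the grasp point. The pads swing forward as they close: fully open they stand 13 mm farther back than shut.
Start: joints at [-75.401, 4.979, 10.078, 95.1, 0, 90], TCP at [0.139, -0.532, 0.231] pointing down, gripper open.
Joint ranges: [-179.16, 179.16], [-48.56, 103.87], [-65.8, 70.77], [-126.05, 130.52], [-82.76, 87.17], [-180, 180]. Speed limits (degrees/s): [127.2, 127.2, 147.25, 180, 180, 180].

## Interface

Orientations are given as [roll, pitch, yaw] about the fixed x, y, z axes, in that order (R = Rz(yaw) Ry(pitch) Rx(roll)).
In Python, from workcell import get_obs, cams, bot gives the robot as it stands.
- The arm moves only by the tool apply_moves, never from a script. Its argument "rows" is a list that holds one entry, the list of rows, each a list of 7 numbers: the shift along the tool's x, y, z in mm, then the turn, a rotation vector about the tool's x, y, z in rad, then the opening, from 0 (shut) to 1 (fully open). A call has 1 to 20 rows; each row is the pose to reach, as a shift and turn from the pose measured when the call began, along the tool's axes at that moment; what a row does not reach only later rows make up. A row lasts 1/10 s, in which the tool goes at most 50 mm and 8.59 degrees, less where a joint would pass 70% of its speed; a pose out of reach is approached as far as the arm can. A call with a gripper value outside its range is refused whole. The fingers move at their own pace and stop on an object; "newtons" is the grip in N (left out, the last holds). Time passes only in rows, so rows that repeat a pose let the fingers close. It gives the time, the measured TCP pose, the force and the opening at its end, in the units of the state.
- get_obs(): the state, without advancing time (a new reading comes with each control period).
- cams.camera(name): name is "scene" or "side" or "wrist"; returns a dict with "pixels" (400x640x3 uint8, red, green, blue), "range_z" (400x640 float32, m along the optical axis (not along the pixel's ray), 0 where there is no reading), "fx", "fy", "cx", "cy" (pixels), "eye" and "attitude" of the camera in the world. Camera axes: x right, y up, looking along -z (the intrinsics and any distortion apply to the point x, -y, -z); pixel columns grow to the right and rows downward; lengths in m; the calibration is good to about 2 mm. A picture is of the moment at which its call begins.
- bot.job_done(): hands the job in, once; it reports no verdict.
Trained networks look in a picture, given as the dict that the camera call returned (one of the last four; its "shot" number tells which), for a name from the list of things; names that differ only in an ending like _2 or _b are one class to them, and where a whole thing is asked for, a point or a joint stands for the part that bears it (a point fixed in the world has none). Each returns a list of dicts, best first, with "confidence" (0 to 1); they miss things now and then, are a little off and sometimes report something else, mostly with a low value. They report only what shows in the picture. A call takes as long as a camera call. They do not tell look-alikes from the thing itself.
- cams.find_in(label, picture): "at" ([x, y, z] in m, in world coordinates, good to about 4 mm: the middle of the surface that is visible of it).
The state is a dict: "time": time; "q": joint angles; "qd": joint speeds; "joint_efforts": joint torques, N m; "ee_pos": TCP position; "tcp_rot": TCP orientation; "wrist_force": force on the tool from outside, world axes, zero at the start; "torque": the same for the moment, N m; "opening": finger opening in m.
Only numpy, scipy, OpenCV 4.12 (cv2) and the standard library are available. Lean on these libraries where they do the work, as an engineer would, in place of code of your own. Each camera call takes 0.05 s, during which the arm holds its last target.

## Working session

There is one attempt and no reset: what is moved stays moved. The work goes in short steps, Python scripts to look and compute and a tool call to move; the robot and the scene stay as the last step left them, time stands still between calls to the robot, and variables do not carry over. Pictures are saved under pics/ and viewed, and the job is handed in when it is done.

Besides the shell and the picture viewer there is one more tool, called as a command line: name --argument value ..., lists and objects as JSON in quotes. apply_moves: Moves the arm, as the interface text tells. Its arguments: {"type":"object","properties":{"rows":{"type":"array"},"newtons":{"type":"number"}},"required":["rows"]}

```bash
ls; mkdir -p pics; cat > h.py <<'E'
import numpy as np, cv2
from workcell import get_obs, cams, bot
def save(p,n): cv2.imwrite('pics/'+n,p['pixels'][:,:,::-1])
def world(p,u,v):
    d=p['range_z'][int(v),int(u)]
    return w_d(p,u,v,d)
def w_d(p,u,v,d):
    c=np.array([(u-p['cx'])/p['fx']*d,-(v-p['cy'])/p['fy']*d,-d])
    return np.array(p['eye'])+R(p)@c
def R(p):
    a=np.array(p['attitude'],float)
    if a.shape==(3,3): return a
    from scipy.spatial.transform import Rotation as Q
    return Q.from_euler('xyz',a,degrees=True).as_matrix()
E
python3 - <<'E'
from h import *
o=get_obs();print(o)
for n in ['scene','side','wrist']:
    p=cams.camera(n);save(p,n+'1.png');print(n,{k:v for k,v in p.items() if k not in('pixels','range_z')})
    for l in ['carousel_base','turntable','push_peg','tin_red','tin_blue','tin_black','pointer_tip','loupe','screwdriver','masking_roll']:
        try: print(l,[(np.round(d['at'],3).tolist(),round(d['confidence'],2)) for d in cams.find_in(l,p)])
        except Exception as e: print(l,e)
E
```

```text
pics
{'time': 0.0, 'q': array([-7.54014553e+01,  5.01090235e+00,  1.00327600e+01,  9.50992143e+01,
        8.25663543e-06,  9.00026168e+01]), 'qd': array([ 0.01263934, -0.10568494, -0.03863487,  0.0170595 , -0.01677463,
        0.00063232]), 'joint_efforts': array([-1.04218830e-04, -5.20390213e+01,  4.64799929e+01,  1.64374639e-02,
       -1.45422473e-05, -2.39188876e-05]), 'ee_pos': array([ 0.13856484, -0.53201385,  0.23056979]), 'tcp_rot': array([-90.00349866,  89.92264333, 104.59242921]), 'wrist_force': array([-0.15775741, -0.92492248, -0.19539039]), 'torque': array([ 0.02431722, -0.01106806,  0.00789925]), 'opening': 0.08564911194689159}
scene {'fx': 472.82175055806306, 'fy': 472.82175055806306, 'cx': 327.0391947115541, 'cy': 197.13945347824964, 'eye': array([-0.71191929, -1.06600132,  0.85531998]), 'attitude': array([ 62.81737624,   1.21858124, -51.5127867 ]), 'shot': 1}
carousel_base [([0.4, -0.197, 0.006], 0.46)]
turntable [([0.456, -0.26, 0.042], 0.68)]
push_peg [([0.464, -0.26, 0.043], 0.69)]
tin_red [([0.309, -0.582, 0.054], 0.91), ([0.513, -0.178, 0.112], 0.66)]
tin_blue [
[... 655 characters left out ...]
088], 0.55), ([0.515, -0.162, 0.035], 0.25)]
tin_black [([0.581, -0.236, 0.078], 0.44)]
pointer_tip [([0.415, -0.171, 0.005], 0.6)]
loupe [([0.482, 0.255, 0.029], 0.76)]
screwdriver [([0.428, -0.489, 0.011], 0.73), ([0.418, -0.171, 0.004], 0.66)]
masking_roll [([0.371, 0.104, 0.015], 0.58)]
wrist {'fx': 323.3620845901526, 'fy': 323.3620845901526, 'cx': 322.2345846413036, 'cy': 200.75765828200076, 'eye': array([ 0.21687004, -0.51173537,  0.37388772]), 'attitude': array([-1.83500476e+01, -1.84250119e-02, -7.53837909e+01]), 'shot': 3}
carousel_base []
turntable []
push_peg []
tin_red [([0.298, -0.565, 0.069], 0.85)]
tin_blue []
tin_black []
pointer_tip []
loupe []
screwdriver []
masking_roll []
```

View pics/scene1.png

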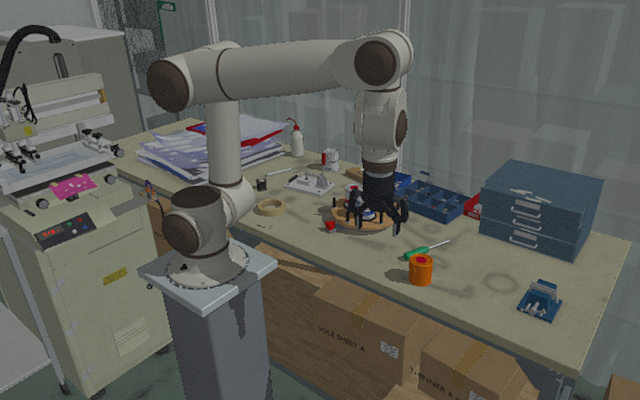

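View pics/side1.png

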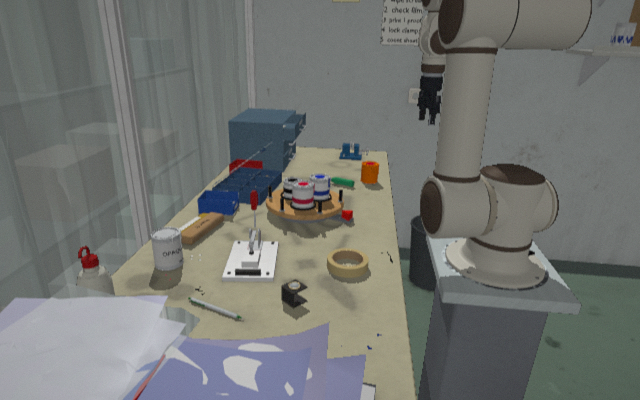

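View pics/wrist1.png

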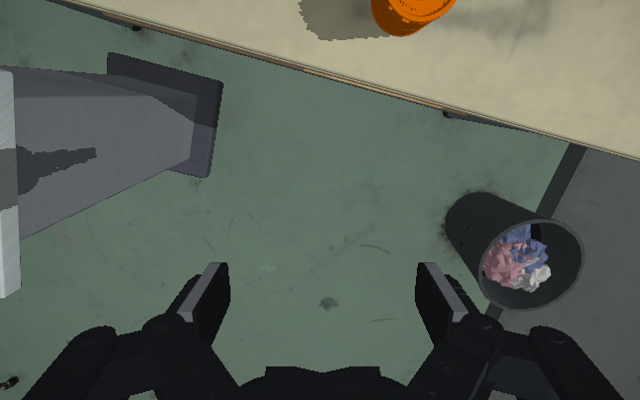

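The scene view shows the carousel behind the gripper at about (365,212), and the orange look-alike at (421,270). The side view shows it in full at about (305,195), with the red arrow at (347,214). I'll measure it from the side view.

```bash
python3 - <<'E'
from h import *
from scipy.optimize import least_squares
p=cams.camera('side')
im=p['pixels'];cv2.imwrite('pics/sidez.png',cv2.resize(im[150:240,235:375,::-1],None,fx=5.5,fy=5.5,interpolation=cv2.INTER_CUBIC))
v,u=np.mgrid[0:400,0:640];d=p['range_z'].astype(float)
c=np.stack([(u-p['cx'])/p['fx']*d,-(v-p['cy'])/p['fy']*d,-d],-1)
W=c@R(p).T+np.array(p['eye'])
np.save('W.npy',W);np.save('im.npy',im)
m=(d>0)&(abs(W[...,2]-.04)<.006)&(abs(W[...,0]-.51)<.17)&(abs(W[...,1]+.21)<.17)
hsv=cv2.cvtColor(im,cv2.COLOR_RGB2HSV)
P=W[m];print(len(P),P.min(0),P.max(0))
(cx,cy),r=cv2.minEnclosingCircle(P[:,:2].astype(np.float32));print(cx,cy,r)
roi=(abs(W[...,0]-.5)<.2)&(abs(W[...,1]+.2)<.2)&(d>0)
red=roi&((hsv[...,0]<6)|(hsv[...,0]>172))&(hsv[...,1]>150)&(hsv[...,2]>60)
n,l,s,ce=cv2.connectedComponentsWithStats(red.astype(np.uint8))
for i in range(1,n):
    if s[i,4]>4:print('red',s[i],W[l==i].mean(0).round(3),W[l==i].min(0).round(3),W[l==i].max(0).round(3))
# heights
top=roi&(W[...,2]>.095)&(W[...,2]<.13)
n,l,s,ce=cv2.connectedComponentsWithStats(top.astype(np.uint8))
for i in range(1,n):
    if s[i,4]>4:print('top',s[i],W[l==i].mean(0).round(3),im[l==i].mean(0))
dark=roi&(im.max(-1)<60)&(W[...,2]>.045)&(W[...,2]<.09)
n,l,s,ce=cv2.connectedComponentsWithStats(dark.astype(np.uint8))
for i in range(1,n):
    if s[i,4]>4:print('dark',s[i],W[l==i].mean(0).round(3))
E
```

```text
1131 [ 0.40244854 -0.3752109   0.03401318] [ 0.67894076 -0.1070782   0.04594166]
0.5494235754013062 -0.2617753744125366 0.16074495017528534
red [299 182   9   3  19] [ 0.526 -0.191  0.108] [ 0.514 -0.204  0.106] [ 0.538 -0.182  0.11 ]
red [292 198  21   6  62] [ 0.522 -0.159  0.064] [ 0.495 -0.179  0.058] [ 0.556 -0.15   0.071]
red [341 210  12  11  90] [ 0.388 -0.183  0.019] [ 0.372 -0.272 -0.005] [ 0.406 -0.165  0.03 ]
top [292 174  39  19 399] [ 0.505 -0.212  0.105] [125.73934837 115.88220551 125.76190476]
dark [268 186   4  10  29] [ 0.639 -0.23   0.063]
dark [284 188   8   6  29] [ 0.581 -0.234  0.064]
dark [339 190   3  10  28] [ 0.414 -0.235  0.062]
dark [281 198   3  12  30] [ 0.579 -0.132  0.062]
dark [318 201   4  11  40] [ 0.467 -0.135  0.063]
```

View pics/sidez.png

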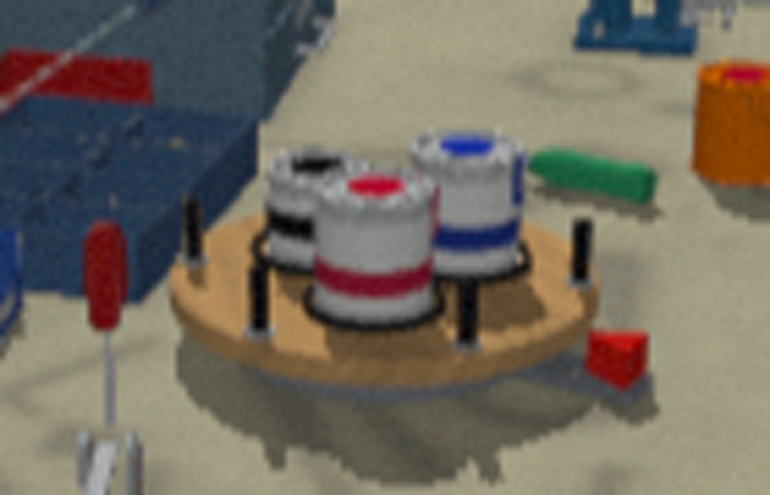

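The zoom shows the crimson tin nearest the side camera, the blue tin right and behind it, and the black tin left. Five pegs are visible, and the arrow is at the right. My estimates are: axis about (0.527,-0.236), red tin at about 90°, arrow at about 159°. That means a turn of roughly +69° counter-clockwise. Next I'll work out the tool axes and plan a closer look from above.

```bash
cat >> h.py <<'E'
from scipy.spatial.transform import Rotation as Q
def tool():
    o=get_obs(); return np.array(o['ee_pos']),Q.from_euler('xyz',o['tcp_rot'],degrees=True).as_matrix(),o
def delta(pos,Rt):
    p,T,o=tool()
    return (T.T@(np.array(pos)-p)*1000).round(1), Q.from_matrix(T.T@Rt).as_rotvec().round(4)
def down(phi): # tool x down, tool y at azimuth phi(deg)
    a=np.radians(phi); x=np.array([0,0,-1.]); y=np.array([np.cos(a),np.sin(a),0]); return np.stack([x,y,np.cross(x,y)],1)
E
python3 - <<'E'
from h import *
p,T,o=tool();print(T.round(3))
for phi in (90,-90,75,-75, 15):print(phi,delta([.43,-.236,.30],down(phi)))
E
```

```text
[[-0.     0.252 -0.968]
 [-0.    -0.968 -0.252]
 [-1.     0.     0.   ]]
90 (array([ -68.7, -213.2, -356.6]), array([-2.8868,  0.    ,  0.    ]))
-90 (array([ -68.7, -213.2, -356.6]), array([ 0.2548,  0.    , -0.    ]))
75 (array([ -68.7, -213.2, -356.6]), array([-2.625,  0.   ,  0.   ]))
-75 (array([ -68.7, -213.2, -356.6]), array([-0.007,  0.   , -0.   ]))
15 (array([ -68.7, -213.2, -356.6]), array([-1.5778,  0.    ,  0.    ]))
```

apply_moves --rows '[[[-15,-17,-34,0.02,0,0,1],[-30,-34,-68,0.04,0,0,1],[-45,-51,-102,0.06,0,0,1],[-55,-68,-136,0.08,0,0,1],[-65,-85,-170,0.1,0,0,1],[-69,-102,-204,0.13,0,0,1],[-69,-119,-238,0.15,0,0,1],[-69,-136,-272,0.17,0,0,1],[-69,-153,-306,0.19,0,0,1],[-69,-170,-340,0.21,0,0,1],[-69,-187,-374,0.23,0,0,0.7],[-69,-200,-405,0.255,0,0,0.5],[-69,-200,-405,0.255,0,0,0.4],[-69,-200,-405,0.255,0,0,0.4]]]'

```text
time: 3.1
ee_pos: [0.4804, -0.2362, 0.3]
tcp_rot: [-8.2, 90.0, 171.9]
wrist_force: [0.3, 0.3, -0.8]
opening: 0.0343
```

```bash
python3 - <<'E'
from h import *
print(get_obs()['ee_pos'],get_obs()['q'],get_obs()['opening'])
p=cams.camera('wrist');save(p,'wrist2.png')
np.save('p2.npy',p,allow_pickle=True)
for l in ['turntable','push_peg','tin_red','tin_blue','tin_black','pointer_tip']:
    print(l,[(np.round(d['at'],3).tolist(),round(d['confidence'],2)) for d in cams.find_in(l,p)])
E
```

```text
[ 0.48043082 -0.23618782  0.30000557] [-2.61731675e+01  5.18269555e+00  1.80725554e+01  1.02926292e+02
 -1.18997213e-02  1.53734238e+02] 0.03425419777160892
turntable [([0.552, -0.225, 0.04], 0.66)]
push_peg [([0.547, -0.228, 0.041], 0.72), ([0.441, -0.5, 0.023], 0.56)]
tin_red [([0.529, -0.189, 0.114], 0.9), ([0.335, -0.55, 0.07], 0.79)]
tin_blue [([0.493, -0.259, 0.11], 0.7)]
tin_black [([0.572, -0.261, 0.091], 0.73)]
pointer_tip [([0.394, -0.191, 0.029], 0.63)]
```

View pics/wrist2.png

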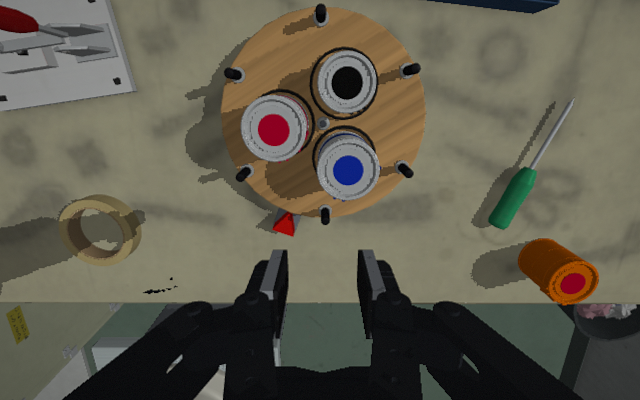

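The wrist view shows the whole carousel: red tin at (274,130), blue at (347,170), black at (346,82), and the arrow at (285,223). The peg nearest the robot is at (325,214). I'll fit the axis and the angles from it.

```bash
cat >> h.py <<'E'
from scipy.optimize import least_squares
def cloud(p):
    v,u=np.mgrid[0:400,0:640];d=p['range_z'].astype(float)
    c=np.stack([(u-p['cx'])/p['fx']*d,-(v-p['cy'])/p['fy']*d,-d],-1)
    return c@R(p).T+np.array(p['eye'])
def measure(p,ax=(.527,-.236)):
    W=cloud(p);im=p['pixels'];hsv=cv2.cvtColor(im,cv2.COLOR_RGB2HSV);d=p['range_z']
    r=np.hypot(W[...,0]-ax[0],W[...,1]-ax[1])
    pk=(d>0)&(W[...,2]>.065)&(W[...,2]<.088)&(abs(r-.113)<.018)
    n,l,s,ce=cv2.connectedComponentsWithStats(pk.astype(np.uint8)); P=[]
    for i in range(1,n):
        if s[i,4]>=12: P.append(np.r_[np.median(W[l==i],0),s[i,4]]);print('peg',ce[i].round(),P[-1].round(4))
    P=np.array(P)
    def ang(P,c): return np.arctan2(P[:,1]-c[1],P[:,0]-c[0])
    def res(t):
        k=np.round((ang(P,t[:2])-t[2])/(np.pi/3))*np.pi/3+t[2]
        return np.r_[P[:,0]-t[0]-.113*np.cos(k),P[:,1]-t[1]-.113*np.sin(k)]
    b=min((least_squares(res,[*ax,a]) for a in np.radians([-20,0,20])),key=lambda s:s.cost)
    print('fit axis',b.x[:2].round(4),'peg phase',np.degrees(b.x[2]).round(1)%60,'rms mm',1000*np.sqrt(2*b.cost/len(P)))
    red=((hsv[...,0]<6)|(hsv[...,0]>168))&(hsv[...,1]>140)&(d>0)
    c=b.x[:2]
    for nm,m in [('lid',red&(W[...,2]>.095)&(W[...,2]<.13)&(r<.1)),('arrow',red&(W[...,2]>.022)&(W[...,2]<.04)&(r>.12)&(r<.17))]:
        q=W[m]
        if len(q): 
            q2=q.mean(0)-[*c,0];print(nm,len(q),q.mean(0).round(4),'r',np.hypot(*q2[:2]).round(4),'az',np.degrees(np.arctan2(q2[1],q2[0])).round(1))
    return b.x
E
python3 - <<'E'
from h import *
p=np.load('p2.npy',allow_pickle=True).item();measure(p)
E
```

```text
peg [321.  10.] [ 6.394e-01 -2.346e-01  7.900e-02  1.320e+02]
peg [414.  68.] [ 5.865e-01 -3.315e-01  7.910e-02  1.200e+02]
peg [230.  73.] [ 5.816e-01 -1.395e-01  7.890e-02  1.200e+02]
peg [408. 172.] [ 4.755e-01 -3.349e-01  7.880e-02  1.010e+02]
peg [241. 176.] [ 4.707e-01 -1.424e-01  7.880e-02  9.700e+01]
peg [325. 218.] [ 4.177e-01 -2.396e-01  7.890e-02  9.200e+01]
fit axis [ 0.5286 -0.2371] peg phase 1.4 rms mm 2.042363658078372
lid 808 [ 0.526  -0.1876  0.1115] r 0.0496 az 92.9
arrow 298 [ 0.3893 -0.1851  0.0309] r 0.1487 az 159.5
```

```bash
python3 - <<'E'
from h import *
print(delta([.4126,-.24,.12],down(-88.6)),delta([.4126,-.24,.058],down(-88.6)));print(tool()[1].round(3))
E
```

```text
(array([180.5,   2.9,  67.1]), array([-0.0257, -0.0004, -0.0002])) (array([242.5,   2.9,  67.1]), array([-0.0257, -0.0004, -0.0002]))
[[ 0.    -0.001 -1.   ]
 [-0.    -1.     0.001]
 [-1.     0.    -0.   ]]
```

apply_moves --rows '[[[20,1,22,-0.01,0,0,0.4],[40,2,45,-0.02,0,0,0.4],[70,3,67,-0.026,0,0,0.4],[100,3,67,-0.026,0,0,0.4],[130,3,67,-0.026,0,0,0.4],[160,3,67,-0.026,0,0,0.4],[180,3,67,-0.026,0,0,0.4],[180,3,67,-0.026,0,0,0.4]]]'

```text
time: 4.25
ee_pos: [0.4111, -0.2396, 0.118]
tcp_rot: [-31.1, 89.8, 150.2]
wrist_force: [0.5, -0.1, 0.4]
opening: 0.034
```

```bash
python3 - <<'E'
from h import *
p=cams.camera('wrist');save(p,'wrist3.png')
p=cams.camera('side');save(p,'side3.png');cv2.imwrite('pics/sidez3.png',cv2.resize(p['pixels'][140:240,235:395,::-1],None,fx=5,fy=5,interpolation=cv2.INTER_CUBIC))
print(delta([.4126,-.24,.058],down(-88.6)))
E
```

```text
(array([63.2, -0.3,  0. ]), array([-0.0002, -0.0006, -0.0004]))
```

View pics/wrist3.png

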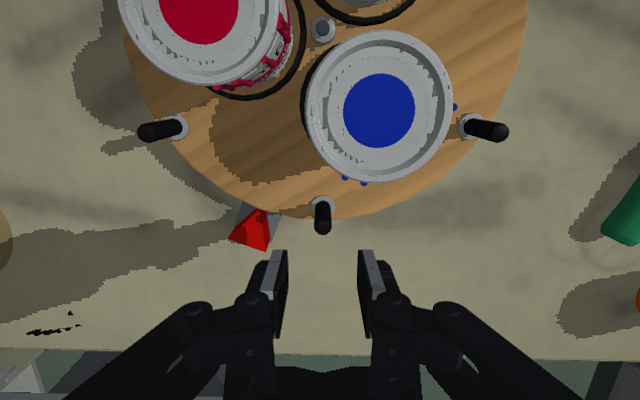

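View pics/sidez3.png

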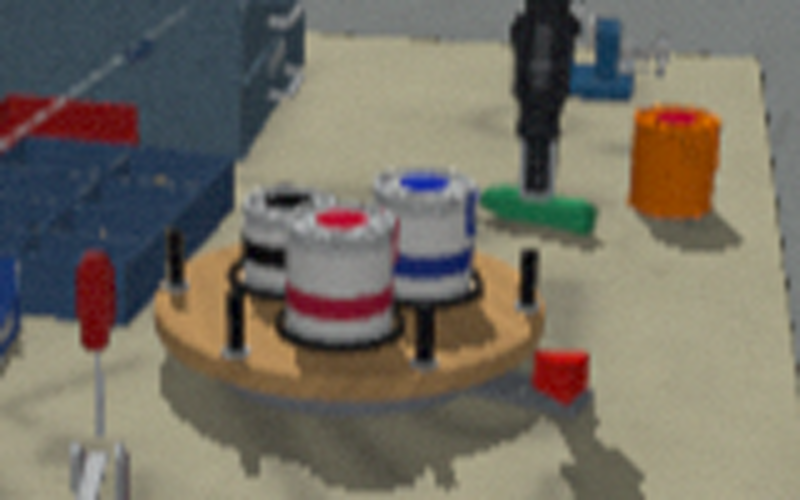

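The peg stands midway between the pads (column 323) and all the tins are clear, so I'll lower the fingers round it.

apply_moves --rows '[[[15,0,0,0,0,0,0.4],[30,0,0,0,0,0,0.4],[45,0,0,0,0,0,0.4],[56,0,0,0,0,0,0.4],[62,0,0,0,0,0,0.4],[62,0,0,0,0,0,0.4]]]'

```text
time: 4.95
ee_pos: [0.4121, -0.2401, 0.0581]
tcp_rot: [-29.4, 89.9, 152.0]
wrist_force: [-0.1, -0.0, 0.2]
opening: 0.0341
```

```bash
python3 - <<'E'
from h import *
p=cams.camera('wrist');save(p,'wrist4.png')
p,T,o=tool();print(p,o['wrist_force'],o['q'])
A=np.array([.5286,-.2371,p[2]])
for i in range(1,21):
    th=min(i*3.2,62) if 0 else 62*i/20
    Rz=Q.from_euler('z',th,degrees=True).as_matrix()
    s=T.T@((Rz-np.eye(3))@(p-A))*1000
    print(i,s.round(1), Q.from_matrix(T.T@Rz@T).as_rotvec().round(3))
E
```

```text
[ 0.41247852 -0.24025943  0.05893313] [-0.48392763 -0.39671915  0.23451293] [-3.02187710e+01 -4.75274909e+00 -1.87461448e+01  7.60033086e+01
 -1.78018304e-03  1.48388234e+02]
1 [ 0.   6.3 -0.2] [-0.054  0.    -0.   ]
2 [ 0.  12.5 -0.7] [-0.108  0.    -0.   ]
3 [ 0.  18.8 -1.6] [-0.162  0.    -0.   ]
4 [ 0.  24.9 -2.8] [-0.216  0.    -0.   ]
5 [ 0.  31.  -4.3] [-0.271  0.    -0.   ]
6 [ 0.  37.  -6.2] [-0.325  0.    -0.   ]
7 [ 0.  42.9 -8.4] [-0.379  0.    -0.   ]
8 [  0.   48.7 -10.9] [-0.433  0.    -0.   ]
9 [  0.   54.3 -13.7] [-0.487  0.    -0.   ]
10 [  0.   59.8 -16.8] [-0.541  0.    -0.   ]
11 [  0.   65.1 -20.2] [-0.595  0.    -0.   ]
12 [  0.   70.2 -23.8] [-0.649  0.    -0.   ]
13 [  0.   75.1 -27.8] [-0.703  0.    -0.   ]
14 [  0.   79.7 -32. ] [-0.757  0.    -0.   ]
15 [  0.   84.2 -36.4] [-0.812  0.    -0.   ]
16 [  0.   88.3 -41.1] [-0.866  0.    -0.   ]
17 [  0.   92.3 -46. ] [-0.92  0.   -0.  ]
18 [  0.   95.9 -51.1] [-0.974  0.    -0.   ]
19 [  0.   99.3 -56.4] [-1.028  0.    -0.   ]
20 [  0.  102.4 -61.9] [-1.082  0.    -0.   ]
```

View pics/wrist4.png

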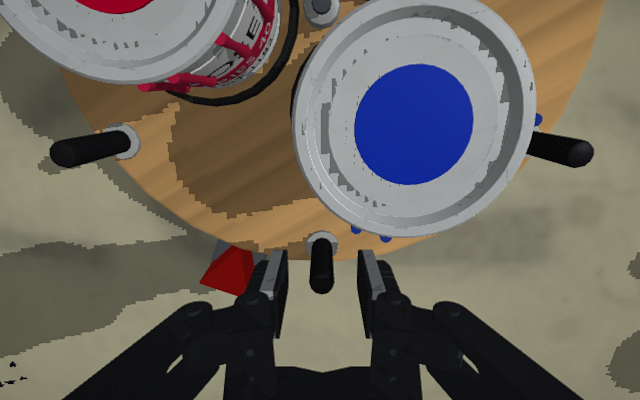

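The peg is straddled and nothing is touching. I'll make the first half of the turn, then check.

apply_moves --rows '[[[0,6.3,-0.2,-0.054,0,0,0.4],[0,12.5,-0.7,-0.108,0,0,0.4],[0,18.8,-1.6,-0.162,0,0,0.4],[0,24.9,-2.8,-0.216,0,0,0.4],[0,31,-4.3,-0.271,0,0,0.4],[0,37,-6.2,-0.325,0,0,0.4],[0,42.9,-8.4,-0.379,0,0,0.4],[0,48.7,-10.9,-0.433,0,0,0.4],[0,54.3,-13.7,-0.487,0,0,0.4],[0,59.8,-16.8,-0.541,0,0,0.4],[0,59.8,-16.8,-0.541,0,0,0.4]]]'

```text
time: 6.1
ee_pos: [0.4313, -0.3002, 0.0595]
tcp_rot: [110.9, 89.9, -36.7]
wrist_force: [-0.5, 0.2, -0.6]
opening: 0.0341
```

```bash
python3 - <<'E'
from h import *
q=cams.camera('wrist');save(q,'wrist5.png')
s=cams.camera('side');cv2.imwrite('pics/sidez5.png',cv2.resize(s['pixels'][140:240,235:395,::-1],None,fx=5,fy=5,interpolation=cv2.INTER_CUBIC))
W=cloud(q);hsv=cv2.cvtColor(q['pixels'],cv2.COLOR_RGB2HSV)
for nm,m in [('blue',(abs(hsv[...,0].astype(int)-115)<12)&(hsv[...,1]>150)&(W[...,2]>.1)&(W[...,2]<.12)),]:
    c=W[m].mean(0);print(nm,m.sum(),c,np.degrees(np.arctan2(c[1]+.2371,c[0]-.5286)),np.hypot(c[1]+.2371,c[0]-.5286))
p,T,o=tool();print(p,o['wrist_force'])
A=np.array([.5286,-.2371,p[2]]);a=p-A;print(np.degrees(np.arctan2(a[1],a[0])),np.hypot(*a[:2]),np.degrees(np.arctan2(T[1,1],T[0,1])))
for th in np.arange(3,45,3):
    Rz=Q.from_euler('z',th,degrees=True).as_matrix()
    print(th,(T.T@((Rz-np.eye(3))@(p-A))*1000).round(1), Q.from_matrix(T.T@Rz@T).as_rotvec().round(3))
E
```

```text
blue 10619 [ 0.50128532 -0.27880473  0.1116637 ] -123.22295103671561 0.04985354846125332
[ 0.43084236 -0.29976013  0.05934048] [ 0.11026951  0.04175672 -0.09292634]
-147.34117626628952 0.11611566828684244 -57.7079817038557
3 [ 0.   6.1 -0.2] [-0.052  0.    -0.   ]
6 [ 0.  12.1 -0.7] [-0.105  0.    -0.   ]
9 [ 0.  18.2 -1.5] [-0.157  0.    -0.   ]
12 [ 0.  24.1 -2.7] [-0.209  0.    -0.   ]
15 [ 0.  30.  -4.1] [-0.262  0.    -0.   ]
18 [ 0.  35.8 -5.9] [-0.314  0.    -0.   ]
21 [ 0.  41.6 -8. ] [-0.367  0.    -0.   ]
24 [  0.   47.2 -10.3] [-0.419  0.    -0.   ]
27 [  0.   52.6 -13. ] [-0.471  0.    -0.   ]
30 [  0.   58.  -15.9] [-0.524  0.    -0.   ]
33 [  0.   63.1 -19.1] [-0.576  0.    -0.   ]
36 [  0.   68.1 -22.6] [-0.628  0.    -0.   ]
39 [  0.   72.9 -26.3] [-0.681  0.    -0.   ]
42 [  0.   77.5 -30.3] [-0.733  0.    -0.   ]
```

View pics/wrist5.png

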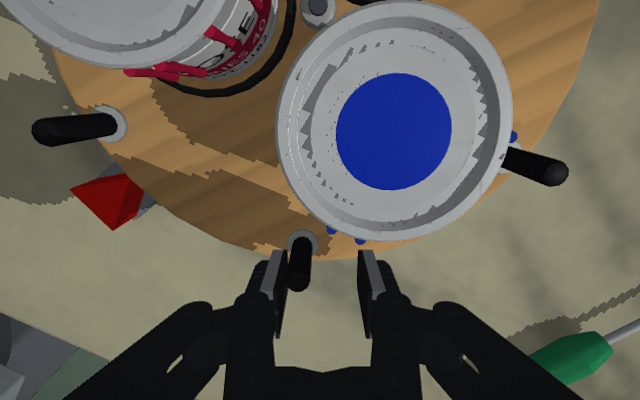

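View pics/sidez5.png

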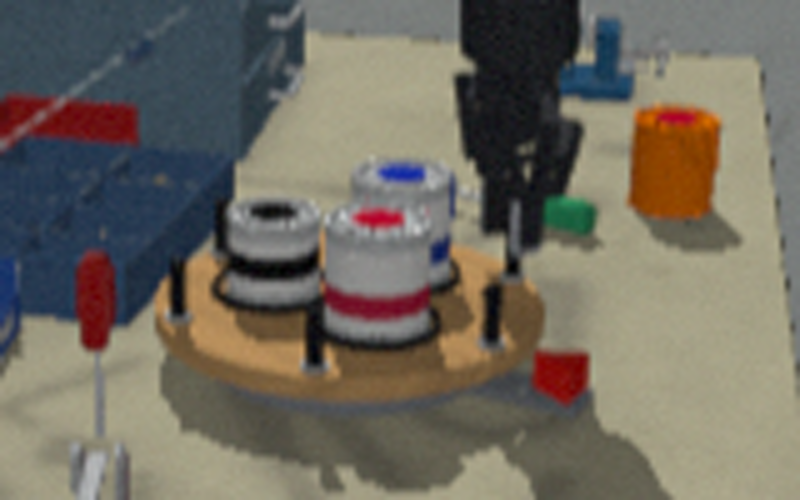

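The left pad is now pushing the peg and the disc has turned about 26°, with all tins seated. I'll continue with most of the remainder.

apply_moves --rows '[[[0,6.1,-0.2,-0.052,0,0,0.4],[0,12.1,-0.7,-0.105,0,0,0.4],[0,18.2,-1.5,-0.157,0,0,0.4],[0,24.1,-2.7,-0.209,0,0,0.4],[0,30,-4.1,-0.262,0,0,0.4],[0,35.8,-5.9,-0.314,0,0,0.4],[0,41.6,-8,-0.367,0,0,0.4],[0,47.2,-10.3,-0.419,0,0,0.4],[0,52.6,-13,-0.471,0,0,0.4],[0,58,-15.9,-0.524,0,0,0.4],[0,63.1,-19.1,-0.576,0,0,0.4],[0,68.1,-22.6,-0.628,0,0,0.4],[0,68.1,-22.6,-0.628,0,0,0.4]]]'

```text
time: 7.5
ee_pos: [0.4867, -0.3452, 0.0595]
tcp_rot: [62.3, 90.0, -49.4]
wrist_force: [0.5, -0.6, -0.3]
opening: 0.0343
```

```bash
python3 - <<'E'
from h import *
def blue(q):
    W=cloud(q);hsv=cv2.cvtColor(q['pixels'],cv2.COLOR_RGB2HSV)
    r=np.hypot(W[...,0]-.5286,W[...,1]+.2371)
    m=(abs(hsv[...,0].astype(int)-115)<12)&(hsv[...,1]>150)&(W[...,2]>.1)&(W[...,2]<.12)&(r<.1)
    c=W[m].mean(0);print('blue',m.sum(),c,np.degrees(np.arctan2(c[1]+.2371,c[0]-.5286)),np.hypot(c[1]+.2371,c[0]-.5286))
blue(np.load('p2.npy',allow_pickle=True).item())
q=cams.camera('wrist');save(q,'wrist6.png');blue(q)
try: measure(q,(.5286,-.2371))
except Exception as e: print(e)
s=cams.camera('side');save(s,'side6.png');cv2.imwrite('pics/sidez6.png',cv2.resize(s['pixels'][140:240,235:395,::-1],None,fx=5,fy=5,interpolation=cv2.INTER_CUBIC))
try: measure(s,(.5286,-.2371))
except Exception as e: print(e)
p,T,o=tool();print(p,o['wrist_force'])
A=np.array([.5286,-.2371,p[2]]);a=p-A;print(np.degrees(np.arctan2(a[1],a[0])),np.hypot(*a[:2]),np.degrees(np.arctan2(T[1,1],T[0,1])))
for th in np.arange(1,12,1):
    Rz=Q.from_euler('z',th,degrees=True).as_matrix()
    print(th,(T.T@((Rz-np.eye(3))@(p-A))*1000).round(1), Q.from_matrix(T.T@Rz@T).as_rotvec().round(3))
E
```

```text
blue 683 [ 0.4851161  -0.26287986  0.11155253] -149.3380020193371 0.05055147005614267
blue 10701 [ 0.53095631 -0.28619072  0.11167159] -87.2519646605818 0.049147238811428434
peg [ 57. 129.] [ 4.183e-01 -2.444e-01  7.770e-02  1.349e+03]
peg [545. 168.] [ 5.879e-01 -3.286e-01  7.800e-02  1.142e+03]
peg [283. 272.] [ 4.736e-01 -3.327e-01  7.850e-02  1.731e+03]
peg [372. 272.] [ 5.099e-01 -3.474e-01  7.810e-02  1.014e+03]
fit axis [ 0.5323 -0.2361] peg phase 5.7 rms mm 15.476472902490967
lid 831 [ 0.4823 -0.2462  0.1059] r 0.051 az -168.6
arrow 1209 [ 0.3885 -0.191   0.0299] r 0.1507 az 162.6
peg [290. 179.] [ 0.588 -0.327  0.071 14.   ]
peg [328. 178.] [ 0.4612 -0.3289  0.0801 28.    ]
peg [269. 188.] [ 0.6387 -0.2243  0.0733 12.    ]
peg [341. 191.] [ 0.4115 -0.2396  0.0713 15.    ]
peg [283. 200.] [ 0.5754 -0.1303  0.0724 14.    ]
peg [321. 202.] [ 0.4634 -0.1369  0.0733 13.    ]
fit axis [ 0.523  -0.2312] peg phase 2.4 rms mm 4.923944623579923
lid 21 [ 0.483  -0.2185  0.108 ] r 0.042 az 162.4
arrow 38 [ 0.3863 -0.1809  0.0268] r 0.1457 az 159.8
[ 0.4862692  -0.34514645  0.05950499] [ 0.42088023  0.5342369  -0.38967795]
-111.3944199596874 0.11604280296145532 -21.846816369024435
1 [ 0.  2. -0.] [-0.017  0.     0.   ]
2 [ 0.   4.  -0.1] [-0.035  0.     0.   ]
3 [ 0.   6.1 -0.2] [-0.052  0.     0.   ]
4 [ 0.   8.1 -0.3] [-0.07  0.    0.  ]
5 [ 0.  10.1 -0.5] [-0.087  0.     0.   ]
6 [ 0.  12.1 -0.7] [-0.105  0.     0.   ]
7 [ 0.  14.1 -1. ] [-0.122  0.     0.   ]
8 [ 0.  16.1 -1.3] [-0.14  0.    0.  ]
9 [ 0.  18.1 -1.6] [-0.157  0.     0.   ]
10 [ 0.  20.1 -1.9] [-0.175  0.     0.   ]
11 [ 0.  22.1 -2.3] [-0.192  0.     0.   ]
```

View pics/wrist6.png

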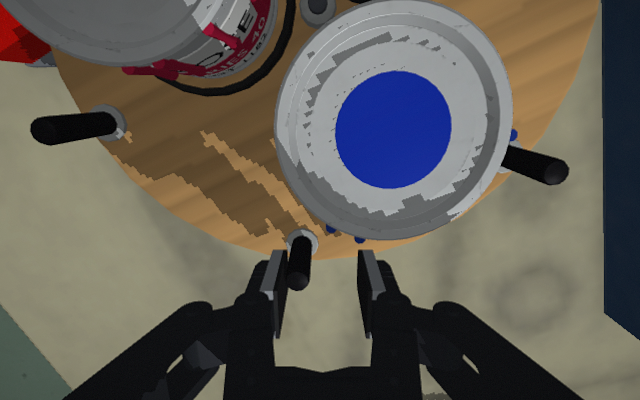

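View pics/sidez6.png

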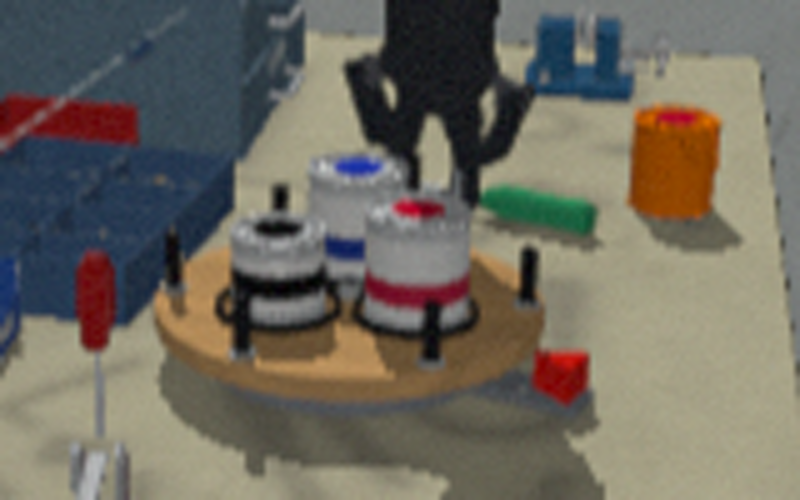

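The blue lid turned 62.1°, which puts the red tin at about 155° against the arrow's 159.5°. I'll turn 5° more, then back off to centre the peg between the pads and lift straight out.

apply_moves --rows '[[[0,4,-0.1,-0.035,0,0,0.4],[0,7,-0.2,-0.06,0,0,0.4],[0,10.1,-0.5,-0.087,0,0,0.4],[0,10.1,-0.5,-0.087,0,0,0.4],[0,10.1,-0.5,-0.087,0,0,0.4],[0,6,-0.2,-0.052,0,0,0.4],[0,2,0,-0.017,0,0,0.4],[0,0,0,0,0,0,0.4],[0,0,0,0,0,0,0.4],[-25,0,0,0,0,0,0.4],[-55,0,0,0,0,0,0.4],[-95,0,0,0,0,0,0.4],[-135,0,0,0,0,0,0.4],[-175,0,0,0,0,0,0.4],[-215,0,0,0,0,0,0.4],[-245,0,0,0,0,0,0.4],[-245,0,0,0,0,0,0.4],[-245,0,0,0,0,0,0.4]]]'

```text
time: 9.4
ee_pos: [0.4866, -0.3453, 0.3048]
tcp_rot: [68.5, 89.9, -43.3]
wrist_force: [-0.4, 1.0, -0.2]
opening: 0.0341
```

```bash
python3 - <<'E'
from h import *
q=cams.camera('wrist');save(q,'wrist7.png');measure(q,(.5286,-.2371))
print(get_obs()['ee_pos'])
E
```

```text
peg [225.   2.] [ 0.4582 -0.1527  0.0745 58.    ]
peg [415.   2.] [ 0.6364 -0.2238  0.0732 49.    ]
peg [233. 113.] [ 4.179e-01 -2.534e-01  7.920e-02  1.020e+02]
peg [407. 113.] [ 5.969e-01 -3.242e-01  7.910e-02  1.040e+02]
peg [321. 163.] [ 4.869e-01 -3.401e-01  7.920e-02  8.400e+01]
fit axis [ 0.5276 -0.2378] peg phase 8.3 rms mm 3.0642901631625414
lid 974 [ 0.4818 -0.219   0.1114] r 0.0495 az 157.7
arrow 460 [ 0.3889 -0.1853  0.0312] r 0.1483 az 159.3
[ 0.48627286 -0.34507026  0.30366703]
```

View pics/wrist7.png

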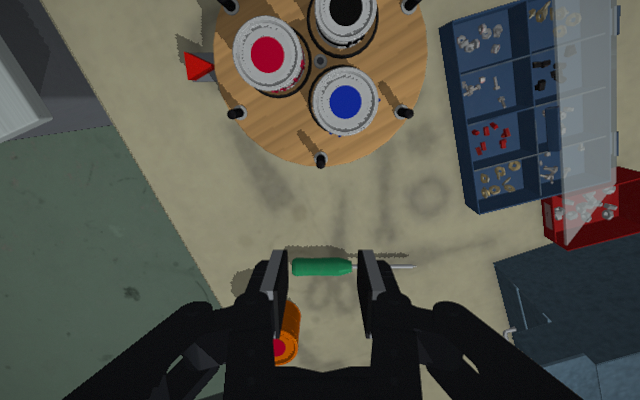

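The wrist view shows the red lid at (267,55) beside the arrow at (198,66). It measures about 1 mm from the front spot. The tins are in their wells, the screwdriver is untouched, and the gripper is clear at 0.30 m. I'll check that the disc is still, then hand in.

```bash
python3 - <<'E'
from h import *
q=cams.camera('wrist');measure(q,(.5286,-.2371))
s=cams.camera('side');save(s,'side8.png')
bot.job_done()
E
```

```text
peg [225.   2.] [ 0.458  -0.1526  0.0744 58.    ]
peg [416.   2.] [ 0.6362 -0.2239  0.0727 48.    ]
peg [234. 114.] [ 4.183e-01 -2.533e-01  7.880e-02  1.060e+02]
peg [408. 113.] [ 5.968e-01 -3.241e-01  7.920e-02  1.030e+02]
peg [321. 163.] [ 4.870e-01 -3.403e-01  7.920e-02  8.500e+01]
fit axis [ 0.5276 -0.2378] peg phase 8.3 rms mm 3.1272621107858547
lid 972 [ 0.4818 -0.2191  0.1115] r 0.0495 az 157.7
arrow 458 [ 0.3887 -0.1852  0.0312] r 0.1485 az 159.2
the job is handed in; nothing more can be done
```

View pics/side8.png

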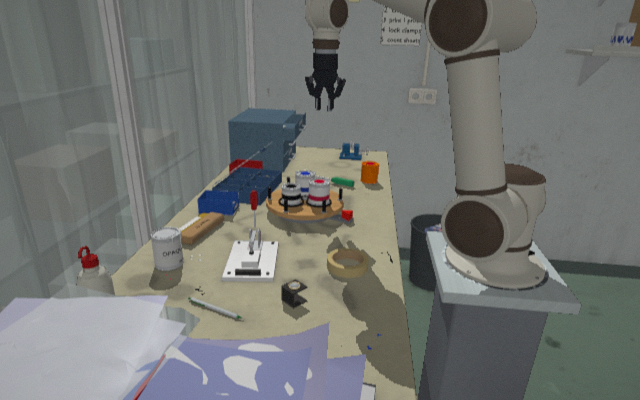

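I turned the carousel about 67° counter-clockwise until the crimson tin stood at the red arrow, then handed the job in at about 9.5 s of the 58 s allowed. To do it I straddled one rim peg with the half-open fingers and pushed it round along its arc. I then backed off so nothing touched and lifted straight out. No verdict is reported.

- **Position:** the crimson lid measures about 1 mm from the front spot, at 157.7° against the arrow's 159.2°. The limit is 13 mm, about 12°.
- **Stillness:** two pictures in a row showed the same position for the lid and pegs, so the disc is at rest. They are only about 0.05 s apart.
- **Tins and loose things:** all three tins look upright and seated. The loupe, screwdriver and tape look unmoved; I compared those by eye and did not measure them. The arm is clear at z = 0.30 m.
- **Contact force:** the wrist force was never read while the disc was moving. The only sign that the fingers pushed the turntable is that it turned.
- **Disagreements:** two of the fits are poor.
  - The last peg fit (3 mm rms) had two pegs cut off at the picture's edge.
  - Two fits made while the gripper was still at the disc, one from the wrist camera and one from the side, were unreliable. I went by the turn of the blue lid for that step.

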